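Make the paper-roll dispenser ready for packing prints

TASK

Get the paper dispenser ready for packing prints: turn its roll between the centres (the star wheel is there for that) until the orange tail tab faces straight up, and put every spare roll upright and fully down (within 6 mm) on a spindle of the stock stand, one to a spindle. The flat tear bar lies sunk in the organiser's groove: slide it along until an end sticks out far enough to take hold of, then lay it flat and centred between the two rails of the rest on the front of the dispenser. Rolls and bar may be done in any order; leave the lens, the mouse and the card case where they are.

Things in the scene. Friction and masses are not known exactly. Their poses are not given: they have to be found in the camera images.
- roll_arbor (a joint): Angle of the dispenser's roll on its centres, rad; 0 = orange tab straight up. It grows as the roll's top turns away from the robot (right-handed about the dispenser's y axis); it may be turned either way. Slight friction (0.05 N m) holds it where it is left; the balls of the star wheel can be pinched along y from above and led round in an arc, or pushed.
- tail_tab (a point): Centre of the orange tab (28 x 40 mm) on the surface of the dispenser's brown paper roll (64 mm in diameter, 89 mm wide, horizontal). Its z axis points straight out of the roll through the tab, its y axis along the roll's axis. The roll is held between two cone centres on upright cheeks.
- axis_mid (a point): Hub of the star wheel, on the roll's axis by the roll's right end (fixed; x away from the robot, y left along the axis, z up), 85 mm over the desk. Six rods with black 16 mm balls stand out square to the axis, 60 degrees apart, one in line with the tab; ball centres 50 mm from the axis. Along y: 35 mm to the paper on the left, 26 mm to the cheek on the right, which rises 22 mm above the axis.
- bar_rest (a point): Middle of the flat top of the tear bar's rest at the front of the dispenser, 70 mm over the desk (fixed; x away from the robot, y along the rest, z up). The top is 80 mm long in y; round 6 mm rails run along its front and back edges, 52 mm clear between them. The bar lies along y and sticks out 40 mm past either end. The roll's axis is 140 mm behind this point.
- bar_mid (a point): The tear bar, a flat aluminium bar 160 x 44 x 8 mm, 0.14 kg, toothed on both long edges (the same either way round). The point is its centre; x runs along its length, z up. At the start it lies in the organiser's groove, its top 2 mm below the wood on either side.
- groove_mid (a point): Middle of the groove's floor in the desk organiser, a brown wooden block 190 x 120 x 55 mm fixed to the desk. x runs along the groove, away from the robot; z up. The groove is 48 mm wide and 10 mm deep, its floor 45 mm over the desk, open at both ends, 95 mm from this point. Left of it 18 mm of wood; right of it 20 mm, then a pen groove with a pencil.
- roll_a_mid (a point): Centre (half-way up, on the bore's axis) of a spare roll of brown paper standing on end, all alike: a cylinder 64 mm in diameter and 89 mm tall, 0.18 kg, with a 26 mm bore right through its card core and a small orange tab on its side; z runs along the bore. None when this roll is absent.
- roll_b_mid (a point): Centre (half-way up, on the bore's axis) of a spare roll of brown paper standing on end, all alike: a cylinder 64 mm in diameter and 89 mm tall, 0.18 kg, with a 26 mm bore right through its card core and a small orange tab on its side; z runs along the bore. None when this roll is absent.
- roll_c_mid (a point): Centre (half-way up, on the bore's axis) of a spare roll of brown paper standing on end, all alike: a cylinder 64 mm in diameter and 89 mm tall, 0.18 kg, with a 26 mm bore right through its card core and a small orange tab on its side; z runs along the bore. None when this roll is absent.
- roll_a: The same roll as roll_a_mid; origin at the centre of its underside.
- roll_b: The same roll as roll_b_mid; origin at the centre of its underside.
- roll_c: The same roll as roll_c_mid; origin at the centre of its underside.
- tear_bar: The same bar as bar_mid; origin at the centre of its underside.
- spindle_1 (a point): Foot of the nearest spindle of the stock stand, a brown wooden board 270 x 86 x 14 mm fixed to the desk with three bare upright steel pins in a row, 85 mm apart. The pin is 18 mm in diameter and 66 mm tall, with a rounded tip. The point is on its axis, on the board's top, where the underside of a mounted roll rests; x runs along the row, z up.
- spindle_2 (a point): Foot of the middle spindle of the stock stand, a brown wooden board 270 x 86 x 14 mm fixed to the desk with three bare upright steel pins in a row, 85 mm apart. The pin is 18 mm in diameter and 66 mm tall, with a rounded tip. The point is on its axis, on the board's top, where the underside of a mounted roll rests; x runs along the row, z up.
- spindle_3 (a point): Foot of the farthest spindle of the stock stand, a brown wooden board 270 x 86 x 14 mm fixed to the desk with three bare upright steel pins in a row, 85 mm apart. The pin is 18 mm in diameter and 66 mm tall, with a rounded tip. The point is on its axis, on the board's top, where the underside of a mounted roll rests; x runs along the row, z up.
- prime_lens: Black camera lens standing on its rear cap, 103 mm in diameter, 163 mm tall, at the back of the desk; origin under its centre. Not to be disturbed.
- mouse: Black computer mouse, 106 x 60 x 32 mm, near the front of the desk; origin under its centre. Not to be disturbed.
- card_case: Dark grey flat memory-card case, 70 x 94 x 16 mm, near the front of the desk; origin under its centre. Not to be disturbed.
Not all that is in view belongs to the job. What is shaped like the roll_b but black is not meant.

How it is judged:
On the way:
1. the tear bar, still in its groove, is slid along until one end sticks out at least 15 mm past the groove's end ((x of bar_mid in the frame of groove_mid below -0.03 m or x of bar_mid in the frame of groove_mid above 0.03 m) and y of bar_mid in the frame of groove_mid between -0.012 and 0.012 m and z of bar_mid in the frame of groove_mid between 0 and 0.01 m), for 0.2 s.
At the end, for the whole second after the job is handed in: The orange tab faces up within 0.15 rad and the roll is still; the tear bar lies flat on the rest between its rails, within 8 mm of its middle across the rails and 20 mm along them; every spare roll present stands upright and fully down (within 6 mm) on a spindle of its own, at rest (angle between tail_tab's own z axis and vertical below 0.15 rad and velocity of joint roll_arbor between -0.05 and 0.05 rad/s and x of bar_mid in the frame of bar_rest between -0.008 and 0.008 m and y of bar_mid in the frame of bar_rest between -0.02 and 0.02 m and z of bar_mid in the frame of bar_rest below 0.0075 m and angle between bar_mid's own z axis and vertical below 0.05 rad and angle between the x axis of bar_mid and the y axis of bar_rest, either way round below 0.15 rad and linear speed of each of tear_bar, roll_a, roll_b, roll_c below 0.02 m/s and ((horizontal distance between roll_a_mid and spindle_1 below 0.009 m and z of roll_a_mid in the frame of spindle_1 below 0.0505 m) or (horizontal distance between roll_a_mid and spindle_2 below 0.009 m and z of roll_a_mid in the frame of spindle_2 below 0.0505 m) or (horizontal distance between roll_a_mid and spindle_3 below 0.009 m and z of roll_a_mid in the frame of spindle_3 below 0.0505 m)) and angle between each of roll_a_mid, roll_b_mid, roll_c_mid's own z axis and vertical below 0.12 rad and ((horizontal distance between roll_b_mid and spindle_1 below 0.009 m and z of roll_b_mid in the frame of spindle_1 below 0.0505 m) or (horizontal distance between roll_b_mid and spindle_2 below 0.009 m and z of roll_b_mid in the frame of spindle_2 below 0.0505 m) or (horizontal distance between roll_b_mid and spindle_3 below 0.009 m and z of roll_b_mid in the frame of spindle_3 below 0.0505 m)) and ((horizontal distance between roll_c_mid and spindle_1 below 0.009 m and z of roll_c_mid in the frame of spindle_1 below 0.0505 m) or (horizontal distance between roll_c_mid and spindle_2 below 0.009 m and z of roll_c_mid in the frame of spindle_2 below 0.0505 m) or (horizontal distance between roll_c_mid and spindle_3 below 0.009 m and z of roll_c_mid in the frame of spindle_3 below 0.0505 m))); the robot touches nothing.
It fails at once if the camera lens is pushed more than 30 mm or knocked over (distance of prime_lens from where it was at the start of the episode above 0.03 m or angle between prime_lens's own z axis and vertical above 0.4 rad).
It fails at once if the mouse is pushed more than 30 mm (distance of mouse from where it was at the start of the episode above 0.03 m).
It fails at once if the card case is pushed more than 30 mm (distance of card_case from where it was at the start of the episode above 0.03 m).
Of roll_a, roll_b, roll_c only 2 to 3 are there at a start; the rules pass over those that are not, and their reading is None.
At some moment in a run one of roll_a, roll_b, roll_c may be knocked a few centimetres aside while the robot is not near it.
It also fails if it takes over 208 s, if anything falls off the work surface, if the arm or the gripper's body presses on something with over 40 N, if the wrist force passes 120 N, or if a joint passes its speed limit or range.

ROBOT

A 6-joint arm with a two-finger parallel gripper is mounted at the origin on a cart in front of the work surface, level with it; the furniture and walls round the work are solid. World frame = base frame: x ahead of the robot, y to its left, z up, the work surface at z = 0. Lengths are in m, angles in rad, forces in N, time in s.
With the tool pointing down it reaches from about 0.375 to 0.9 m from the base axis. Payload 3.1 kg.
Tool frame: the origin (TCP) lies between the finger pads; the fingertips stand 8 mm ahead of it and the grasp point (between the pads) lies 11 mm behind it; z points along the fingers, y is the line along which they close (so a half turn about z gives the same grasp; the last joint's range is limited). The gripper opens to 85 mm and grips with 20 to 120 N. Pads are 22 mm wide; open, the fingers measure 114 mm over their backs; the gripper's body (76 mm by 85 mm) begins 54 mm behind the grasp point. The pads swing forward as they close: fully open they stand 13 mm farther back than shut.
Start: joints at [-1.389, 0.527, 1.433, -0, 1.181, -0.178], TCP at [0.221, -0.585, 0.239] pointing down, gripper open.
Joint ranges: [-3.08, 3.08], [-0.75, 2.2], [0.22, 2.44], [-1.43, 4.57], [0, 2.65], [-2.85, 2.85]. Speed limits (rad/s): [2.79, 2.79, 3.14, 3.14, 3.14, 3.14].

INTERFACE

Orientations are given as a unit quaternion [x, y, z, w].
In Python, from station import readout, cams, sign_off gives the robot as it stands.
- The arm moves only by the tool send_rows, never from a script. Its argument "commands" is text: rows parted by semicolons, each of 5 numbers parted by spaces: the finger opening in mm, from 0 to 85.4, then the shift along the tool's x, y, z each as a share of 0.02 m, from -1 to 1, then the turn about the tool's z as a share of 4 degrees, from -1 to 1. In form: grip dx dy dz spin; .... A call has 1 to 20 rows; each row shifts and turns the commanded pose from where the row before left it, along the tool's axes as they then stand; what a row does not reach is not made up. A row lasts 1/12 s, in which the tool goes at most 41.7 mm and 7.16 degrees, less where a joint would pass 70% of its speed; a pose out of reach is approached as far as the arm can. A call with a number of a shift or a turn outside -1 to 1 is refused whole. A call with a gripper value outside its range is refused whole. The fingers move at their own pace and stop on an object; "grip_force" is the grip in N (left out, the last holds). Time passes only in rows, so rows that do not move let the fingers close. It gives the time, the measured TCP pose, the force, the opening and the grip force at its end, in the units of the state.
- readout.sense(): the state, without advancing time (a new reading comes with each control period).
- cams.snapshot(name): name is "scene" or "side" or "wrist"; returns a dict with "pixels" (480x640x3 uint8, red, green, blue), "intrinsics" (3x3 intrinsics, pixels), "dist" ([k1, k2, p1, p2, k3] as OpenCV has them; the pictures are not rectified), "eye" and "rotation" of the camera in the world. Camera axes: x right, y down, z forward; pixel columns grow to the right and rows downward; lengths in m; the calibration is good to about 2 mm. A picture is of the moment at which its call begins. There is no depth.
- sign_off(): hands the job in; it is judged then, once.
The state is a dict: "t": time; "q": joint angles; "qd": joint speeds; "tau": joint torques, N m; "tcp_pos": TCP position; "tool_rot": TCP orientation; "force": force on the tool from outside, world axes, zero at the start; "ft_torque": the same for the moment, N m; "finger_gap": opening from 0.0 (shut) to 1.0 (fully open); "gripper_force": force on a finger pad.
Only numpy, scipy, OpenCV 4.12 (cv2) and the standard library are available. Lean on these libraries where they do the work, as an engineer would, in place of code of your own. Each camera call takes 0.05 s, during which the arm holds its last target. There are 200 camera calls.

## Working session

There is one attempt and no reset: what is moved stays moved. The work goes in short steps, Python scripts to look and compute and a tool call to move; the robot and the scene stay as the last step left them, time stands still between calls to the robot, and variables do not carry over. Pictures are saved under pics/ and viewed, at most 14 in all, crops included, and the job is handed in when it is done.

Besides the shell and the picture viewer there is one more tool, called after ">>>" as name(argument=value, ...) on one line, values as JSON. send_rows: Moves the arm, as the interface text tells. Its arguments: {"type":"object","properties":{"commands":{"type":"string"},"grip_force":{"type":"number"}},"required":["commands"]}

```bash
mkdir -p pics; ls; python3 - <<'E'
from station import readout,cams
import cv2,numpy as np
s=readout.sense(); print(s['t'],s['tcp_pos'],s['tool_rot'],s['finger_gap'])
for n in ['scene','side','wrist']:
    d=cams.snapshot(n); cv2.imwrite(f'pics/{n}0.png',d['pixels'][:,:,::-1])
    print(n,np.round(d['intrinsics'],1).tolist(),np.round(d['dist'],3),np.round(d['eye'],3),np.round(d['rotation'],3).tolist())
E
```

```text
pics
0.0 [ 0.220531   -0.58403876  0.23832673] [ 9.83769913e-01  1.79431120e-01 -2.33511810e-06 -1.10968716e-03] 0.9973660634735029
scene [[571.0, 0.0, 317.9], [0.0, 571.0, 241.9], [0.0, 0.0, 1.0]] [0.061 0.    0.    0.    0.   ] [0.168 0.836 1.054] [-0.217, 0.909, -0.348, 0.074]
side [[599.7, 0.0, 313.6], [0.0, 599.7, 220.7], [0.0, 0.0, 1.0]] [-0.146  0.     0.     0.     0.   ] [0.501 1.258 0.546] [-0.003, 0.825, -0.565, 0.012]
wrist [[332.3, 0.0, 318.0], [0.0, 332.3, 237.2], [0.0, 0.0, 1.0]] [-0.051  0.     0.     0.     0.   ] [ 0.299 -0.554  0.373] [0.811, -0.561, -0.095, 0.135]
```

View pics/scene0.png

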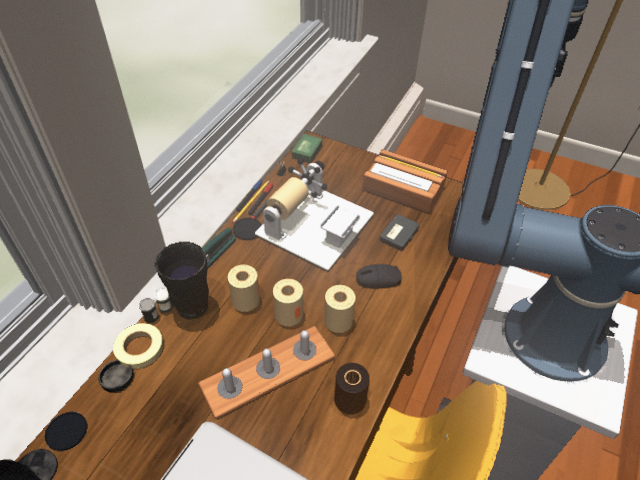

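View pics/side0.png

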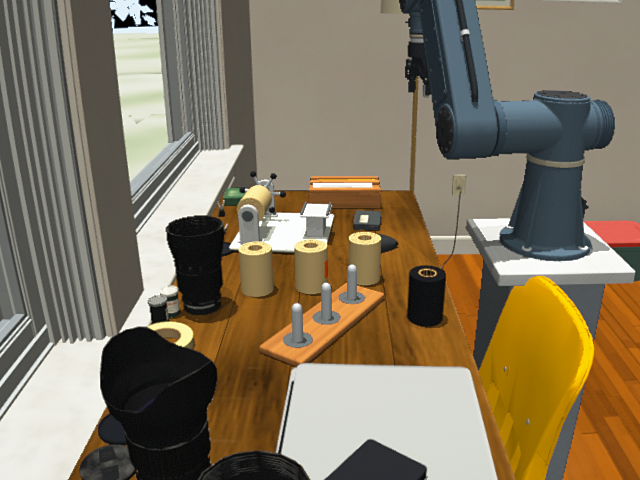

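```bash
cat > h.py <<'E'
import cv2,numpy as np
from station import readout,cams
from scipy.spatial.transform import Rotation as R
from scipy.optimize import least_squares
def snap(n): return cams.snapshot(n)
def ray(d,p):
    p=np.asarray(p,float).reshape(-1,1,2)
    u=cv2.undistortPoints(p,np.array(d['intrinsics']),np.array(d['dist']))[:,0]
    v=np.c_[u,np.ones(len(u))]
    return R.from_quat(d['rotation']).apply(v)
def onz(d,p,z):
    v=ray(d,p); e=np.array(d['eye']); z=np.broadcast_to(z,len(v))
    return e+v*((z-e[2])/v[:,2])[:,None]
def proj(d,P):
    Rm=R.from_quat(d['rotation']).inv(); 
    c=Rm.apply(np.atleast_2d(P)-np.array(d['eye']))
    return cv2.projectPoints(c.reshape(-1,1,3),np.zeros(3),np.zeros(3),np.array(d['intrinsics']),np.array(d['dist']))[0][:,0]
def tri(obs): # [(d,px),...]
    A=np.zeros((3,3));b=np.zeros(3)
    for d,p in obs:
        v=ray(d,p)[0];v/=np.linalg.norm(v);M=np.eye(3)-np.outer(v,v);A+=M;b+=M@np.array(d['eye'])
    return np.linalg.solve(A,b)
def crop(d,x0,y0,x1,y1,k,name):
    im=cv2.resize(d['pixels'][y0:y1,x0:x1,::-1],None,fx=k,fy=k,interpolation=cv2.INTER_CUBIC)
    s=10
    for x in range((x0+s)//20*20,x1,20):
        if x>=x0: cv2.line(im,((x-x0)*k,0),((x-x0)*k,6),(0,0,255),1);cv2.putText(im,str(x),((x-x0)*k,16),0,.35,(0,0,255))
    for y in range((y0+s)//20*20,y1,20):
        if y>=y0: cv2.line(im,(0,(y-y0)*k),(6,(y-y0)*k),(0,0,255),1);cv2.putText(im,str(y),(8,(y-y0)*k+4),0,.35,(0,0,255))
    cv2.imwrite(f'pics/{name}.png',im)
def tool():
    s=readout.sense();r=R.from_quat(s['tool_rot']);return s,r
E
python3 - <<'E'
from h import *
d=snap('scene')
a=d['pixels']
def lab(d,x0,y0,x1,y1): pass
crop(d,190,240,390,420,4,'c1'); crop(d,235,125,455,275,3,'c2')
E
```

```text
(no output)
```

View pics/c1.png

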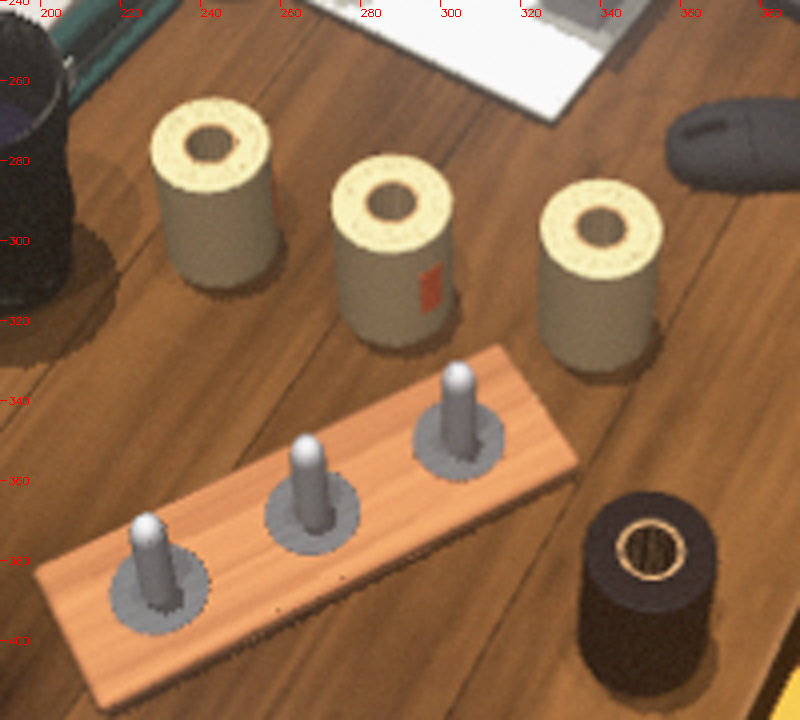

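View pics/c2.png

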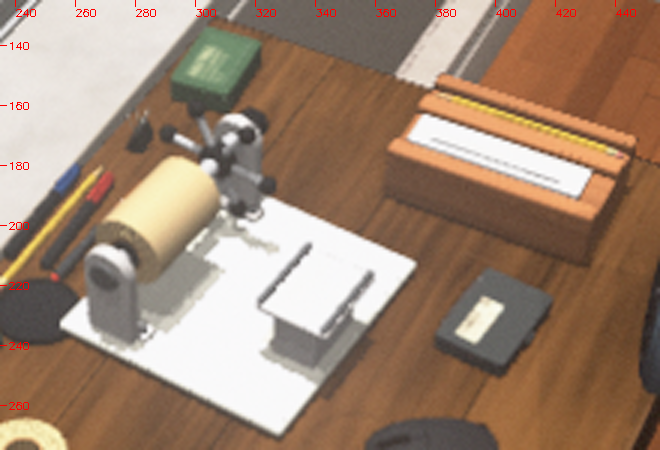

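```bash
python3 - <<'E'
from h import *
np.set_printoptions(suppress=True,precision=4)
d=snap('scene')
c1=lambda *p:[(x/4+190,y/4+240) for x,y in p]
c2=lambda *p:[(x/3+235,y/3+125) for x,y in p]
print('rolls',onz(d,c1((210,145),(392,203),(601,229)),.089)[:,:2])
print('discs',onz(d,c1((459,441),(313,511),(160,588)),.014)[:,:2])
print('tips',onz(d,c1((458,370),(308,443),(147,521)),.08)[:,:2])
print('black',onz(d,c1((651,550)),.089)[:,:2])
print('base',onz(d,c2((62,323),(280,435),(415,265)),.01)[:,:2])
r=onz(d,c2((260,303),(320,333),(372,272),(308,247)),.073)[:,:2];print('rest',r,r.mean(0))
o=onz(d,c2((387,150),(592,218),(636,142),(440,75)),.055)[:,:2];print('org',o,o.mean(0))
b=onz(d,c2((405,140),(575,195),(590,170),(420,115)),.053)[:,:2];print('bar',b,b.mean(0))
print('roll ends',onz(d,c2((212,165)),.085), 'hub',onz(d,c2((217,152)),.085))
E
```

```text
rolls [[0.6374 0.2202]
 [0.5323 0.2099]
 [0.4274 0.1751]]
discs [[0.4561 0.2809]
 [0.5036 0.3505]
 [0.5498 0.4212]]
tips [[0.4569 0.2803]
 [0.5028 0.3503]
 [0.5496 0.4211]]
black [[0.3289 0.3317]]
base [[ 0.7188  0.0376]
 [ 0.5068  0.0623]
 [ 0.4852 -0.1589]]
rest [[ 0.5584 -0.004 ]
 [ 0.5029  0.0033]
 [ 0.4936 -0.0758]
 [ 0.5513 -0.0779]] [ 0.5265 -0.0386]
org [[ 0.548  -0.235 ]
 [ 0.3607 -0.2356]
 [ 0.3578 -0.3449]
 [ 0.5457 -0.3512]] [ 0.453  -0.2917]
bar [[ 0.5399 -0.2565]
 [ 0.3832 -0.258 ]
 [ 0.3822 -0.294 ]
 [ 0.5411 -0.2936]] [ 0.4616 -0.2755]
roll ends [[ 0.6595 -0.1178  0.085 ]] hub [[ 0.6632 -0.1342  0.085 ]]
```

>>> send_rows(commands="0 0 0 0.5 1;0 0 0 0.5 1;0 0 0 0.5 1;0 0 0 0.5 1;0 0 0 0.5 1;0 0 0 0 0.18;0 0 0 0 0", grip_force=40)

```text
t: 0.83
tcp_pos: [0.2206, -0.5843, 0.1887]
tool_rot: [1.0, 0.0, -0.0, -0.001]
force: [-0.7, -0.1, -0.5]
finger_gap: 0.009
gripper_force: 0.0
```

>>> send_rows(commands="0 .45 -.96 .2 0;0 .45 -.96 .2 0;0 .45 -.96 .2 0;0 .45 -.96 .2 0;0 .45 -.96 .2 0;0 .45 -.96 .2 0;0 .45 -.96 .2 0;0 .45 -.96 .2 0;0 .45 -.96 .2 0;0 .45 -.96 .2 0;0 .45 -.96 .2 0;0 .45 -.96 .2 0;0 .45 -.96 .2 0;0 .45 -.96 .2 0;0 .45 -.96 .2 0;0 .45 -.96 .2 0;0 0 0 0 0;0 0 0 0 0")

```text
t: 2.33
tcp_pos: [0.3656, -0.2775, 0.1259]
tool_rot: [1.0, 0.001, 0.0, 0.001]
force: [0.5, -0.4, 0.6]
finger_gap: 0.001
gripper_force: 0.0
```

```bash
python3 - <<'E'
from h import *
np.set_printoptions(suppress=True,precision=4)
s,r=tool();print(s['t'],s['tcp_pos'],r.as_matrix().tolist())
d=snap('wrist');cv2.imwrite('pics/w1.png',d['pixels'][:,:,::-1])
print(d['eye'],R.from_quat(d['rotation']).as_matrix())
print(proj(d,[[.4535,-.277,.053],[.382,-.277,.053],[.358,-.235,.055],[.547,-.235,.055],[.5265,-.0386,.07],[.6656,-.054,.117],[.657,-.133,.085]]))
E
```

```text
2.3333 [ 0.3656 -0.2775  0.1259] [[0.9999961568628759, 0.0026753462565275252, 0.0007271739037726464], [0.0026762075111663947, -0.999995715643804, -0.0011860048033462262], [0.00072399781478977, 0.0011879463136303377, -0.999999032304892]]
[ 0.4493 -0.2768  0.2605] [[ 0.0031 -0.9456 -0.3252]
 [-1.     -0.0025 -0.0022]
 [ 0.0013  0.3252 -0.9456]]
[[ 317.9491  116.1924]
 [ 317.6159  231.333 ]
 [ 255.3435  265.904 ]
 [ 237.131   -71.516 ]
 [-111.8647   -7.4474]
 [ 736.9675  711.7506]
 [  51.4183 -234.8353]]
```

View pics/w1.png

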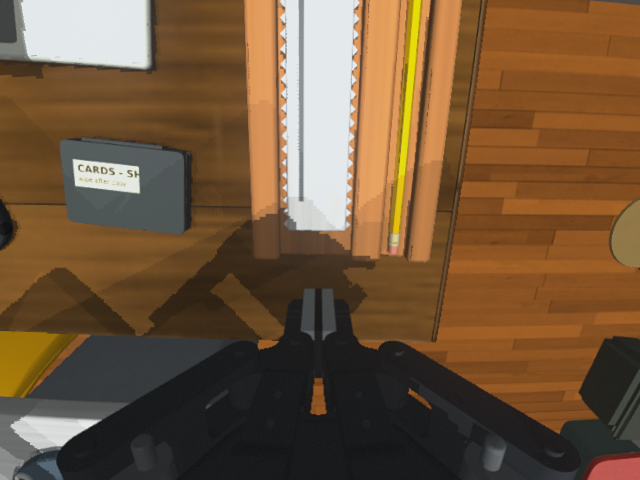

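>>> send_rows(commands="0 0 0 .9 0;0 0 0 .9 0;0 0 0 .9 0;0 0 0 .8 0;0 0 0 0 0;0 .2 0 0 0;0 .2 0 0 0;0 .2 0 0 0;0 .2 0 0 0;0 .2 0 0 0;0 .2 0 0 0;0 .2 0 0 0;0 .2 0 0 0;0 .2 0 0 0;0 .2 0 0 0;0 .2 0 0 0;0 .2 0 0 0;0 .2 0 0 0;0 0 0 0 0;0 0 0 0 0")

```text
t: 4.05
tcp_pos: [0.4175, -0.2779, 0.0553]
tool_rot: [1.0, -0.0, 0.0, 0.0]
force: [0.1, 0.3, 0.1]
finger_gap: 0.0
gripper_force: 0.0
```

>>> send_rows(commands="0 -.3 0 0 0;0 0 0 -1 0;0 0 0 -1 0;0 0 0 -1 0;30 0 0 -1 0;60 0 0 -1 0;60 0 0 0 0;60 0 0 0 0")

```text
t: 4.72
tcp_pos: [0.4109, -0.2781, 0.1561]
tool_rot: [1.0, -0.001, 0.001, 0.001]
force: [0.1, -0.9, -0.4]
finger_gap: 0.566
gripper_force: 0.0
```

```bash
python3 - <<'E'
from h import *
np.set_printoptions(suppress=True,precision=4)
s,r=tool();print(s['t'],s['tcp_pos'],s['force'])
d=snap('wrist');cv2.imwrite('pics/w2.png',d['pixels'][:,:,::-1])
g=cv2.cvtColor(d['pixels'],cv2.COLOR_RGB2HSV)
m=((g[:,:,1]<60)&(g[:,:,2]>150)).astype(np.uint8)
p=proj(d,[[.5885,-.277,.053],[.4285,-.277,.053],[.5085,-.277,.053]]);print(p)
n,l,st,c=cv2.connectedComponentsWithStats(m)
for i in range(1,n):
    if st[i,4]>500: print(st[i],c[i])
E
```

```text
4.7167 [ 0.4109 -0.2781  0.1561] [ 0.1414 -0.8839 -0.4011]
[[316.1979 -36.1416]
 [316.6871 217.2579]
 [316.454  101.9793]]
[    0     0   174   135 17326] [103.4261  57.7985]
[  281     0    71   217 12487] [315.8149 105.4691]
[  0  37  15  91 782] [ 4.6931 89.3734]
[ 107  209   58   29 1178] [135.9864 223.5255]
[ 153  431   59   49 1619] [183.6621 453.5584]
```

>>> send_rows(commands="70 .99 0 0 0;70 .99 0 0 0;70 .99 0 0 0;70 .99 0 0 0;70 .99 0 0 0;70 .99 0 0 0;70 .99 0 .3 0;70 .95 0 .4 0;70 0 0 1 0;70 0 0 1 0;70 0 0 1 0;70 0 0 1 0;70 0 0 1 0;70 0 0 0 0;35 0 0 0 0;35 0 0 0 0;35 0 0 0 0;35 0 0 0 0;35 0 0 0 0;35 0 0 0 0", grip_force=90)

```text
t: 6.43
tcp_pos: [0.569, -0.2782, 0.0422]
tool_rot: [1.0, -0.0, 0.001, 0.001]
force: [-0.3, -0.7, -0.6]
finger_gap: 0.491
gripper_force: 90.9
```

>>> send_rows(commands="35 0 0 0 0;35 0 0 -.3 0;35 0 0 -.5 0;35 0 0 -1 0;35 0 0 -1 0;35 0 0 -1 0;35 0 0 -1 0;35 0 0 0 0")

```text
t: 7.1
tcp_pos: [0.571, -0.2794, 0.1425]
tool_rot: [1.0, -0.0, 0.004, 0.003]
force: [1.1, -0.1, -1.7]
finger_gap: 0.487
gripper_force: 91.1
```

```bash
python3 - <<'E'
from h import *
np.set_printoptions(suppress=True,precision=4)
s,r=tool();print(s['t'],s['tcp_pos'],s['force'],s['ft_torque'],s['finger_gap']*85.4,s['gripper_force'])
d=snap('side');cv2.imwrite('pics/s2.png',d['pixels'][:,:,::-1])
d=snap('scene');crop(d,330,110,490,230,5,'c3')
E
```

```text
7.1 [ 0.571  -0.2794  0.1425] [ 1.1256 -0.0728 -1.6759] [-0.0434 -0.1251 -0.0604] 41.57279592898469 91.134592294693
```

View pics/c3.png

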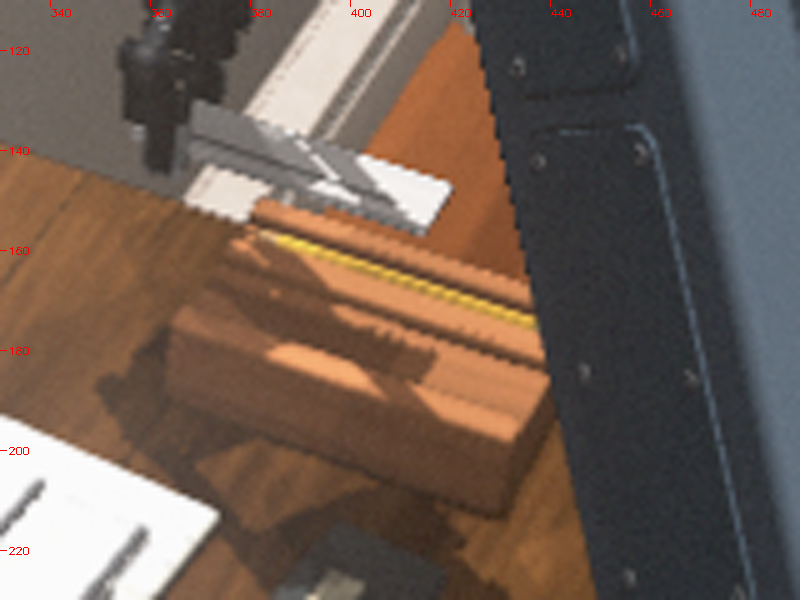

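>>> send_rows(commands="35 0 0 -.5 -.5;35 0 0 -.5 -1;35 0 0 -.5 -1;35 0 0 -.5 -1;35 0 0 -.5 -1;35 0 0 -.5 -1;35 0 0 0 -1;35 0 0 0 -1;35 0 0 0 -1;35 0 0 0 -1;35 0 0 0 -1;35 0 0 0 -1;35 0 0 0 -1;35 0 0 0 -1;35 0 0 0 -1;35 0 0 0 -1;35 0 0 0 -1;35 0 0 0 -1;35 0 0 0 -1;35 0 0 0 -1")

```text
t: 8.87
tcp_pos: [0.5674, -0.277, 0.1953]
tool_rot: [0.776, 0.63, -0.001, -0.002]
force: [-0.2, -0.5, -1.9]
finger_gap: 0.485
gripper_force: 91.1
```

>>> send_rows(commands="35 0 0 0 -1;35 0 0 0 -.42;35 .5 -.3 0 0;35 .8 -.4 0 0;35 .8 -.4 0 0;35 .8 -.4 0 0;35 .8 -.4 0 0;35 .8 -.4 0 0;35 .8 -.4 0 0;35 .5 -.3 0 0;35 .3 -.2 0 0;35 0 0 0 0;35 0 0 0 0;35 0 0 0 0")

```text
t: 10.03
tcp_pos: [0.5191, -0.1503, 0.1974]
tool_rot: [0.745, 0.667, 0.0, 0.001]
force: [0.2, -0.7, -0.8]
finger_gap: 0.486
gripper_force: 91.1
```

```bash
python3 - <<'E'
from h import *
np.set_printoptions(suppress=True,precision=4)
s,r=tool();print(s['t'],s['tcp_pos'],s['force'],s['finger_gap']*85.4,r.as_matrix()[:,0])
d=snap('wrist');crop(d,0,0,640,480,1,'w3')
import json
yx=np.array([.11,.994]);xx=np.array([.994,-.11]);c=np.array([.5265,-.0386])
P=[np.r_[c+a*xx+b*yx,.07] for a in(-.026,.026) for b in(-.04,.04)]
print(proj(d,P));print(proj(d,[[.5265,-.0386,.07],[.657,-.133,.085],[.6656,-.054,.117]]))
E
```

```text
10.0333 [ 0.5191 -0.1503  0.1974] [ 0.1533 -0.661  -0.8259] 41.510852176222464 [ 0.1114  0.9938 -0.0007]
[[277.5004 140.5605]
 [273.5211  22.5215]
 [345.8331 140.4446]
 [348.3684  22.3289]]
[[311.2978  83.7739]
 [494.7947 195.9879]
 [540.6002  78.6595]]
```

View pics/w3.png

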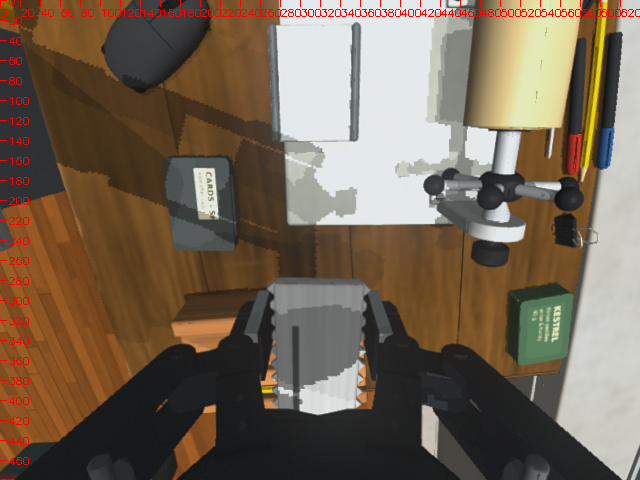

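>>> send_rows(commands="35 .5 0 0 0;35 .9 0 0 0;35 .9 0 0 0;35 .9 0 0 0;35 .9 0 0 0;35 .9 -.13 0 0;35 .9 0 0 0;35 .9 0 0 0;35 .9 0 0 0;35 .6 0 0 0;35 .38 0 .4 0;35 0 0 .9 0;35 0 0 .9 0;35 0 0 .9 0;35 0 0 .9 0;35 0 0 .9 0;35 0 0 .5 0;35 0 0 .3 0;35 0 0 .2 0;35 0 0 0 0")

```text
t: 11.75
tcp_pos: [0.5351, 0.0232, 0.0788]
tool_rot: [0.745, 0.667, -0.0, -0.0]
force: [-0.4, -0.9, -0.9]
finger_gap: 0.49
gripper_force: 91.1
```

```bash
python3 - <<'E'
from h import *
np.set_printoptions(suppress=True,precision=4)
s,r=tool();print(s['t'],s['tcp_pos'],s['force'],s['ft_torque'],s['finger_gap']*85.4,r.as_matrix()[:,0])
d=snap('scene');crop(d,290,160,410,260,6,'c4')
E
```

```text
11.75 [0.5351 0.0232 0.0788] [-0.3522 -0.9287 -0.9046] [ 0.0466  0.0048 -0.0329] 41.84878541436696 [ 0.1112  0.9938 -0.    ]
```

View pics/c4.png

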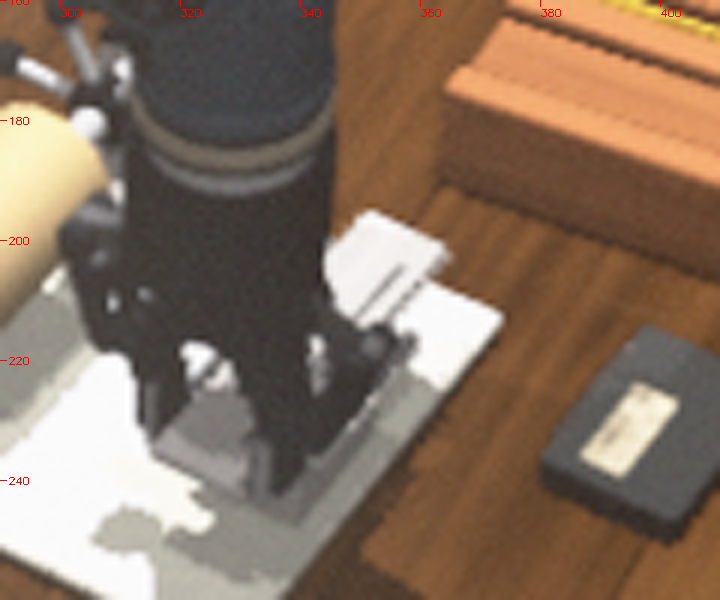

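>>> send_rows(commands="35 0 0 .2 0;35 0 0 .2 0;35 0 0 .15 0;35 0 0 0 0;35 0 0 0 0")

```text
t: 12.22
tcp_pos: [0.535, 0.0234, 0.0683]
tool_rot: [0.745, 0.667, -0.0, -0.0]
force: [-0.3, -0.0, -1.5]
finger_gap: 0.495
gripper_force: 91.1
```

>>> send_rows(commands="48 0 0 0 0;48 0 0 0 0;52 0 0 0 0;62 0 0 0 0;62 0 0 0 0;62 0 0 -.3 0;62 0 0 -.6 0;62 0 0 -1 0;62 0 0 -1 0;62 0 0 -1 0;62 0 0 -1 0;62 0 0 -1 0;62 0 0 -1 0;62 0 0 0 0")

```text
t: 13.38
tcp_pos: [0.5375, 0.0231, 0.2106]
tool_rot: [0.745, 0.667, 0.003, 0.003]
force: [0.9, 0.2, 0.2]
finger_gap: 0.727
gripper_force: 0.0
```

```bash
python3 - <<'E'
from h import *
np.set_printoptions(suppress=True,precision=4)
s,r=tool();print(s['t'],s['tcp_pos'],r.as_matrix()[:,0])
for n in ['scene','wrist']:
  d=snap(n)
  if n=='scene': crop(d,280,150,410,250,6,'c5'); a=cv2.imread('pics/c5.png')
  else: crop(d,150,200,640,480,1,'c6')
E
```

```text
13.3833 [0.5375 0.0231 0.2106] [ 0.1107  0.9939 -0.0004]
```

View pics/c5.png

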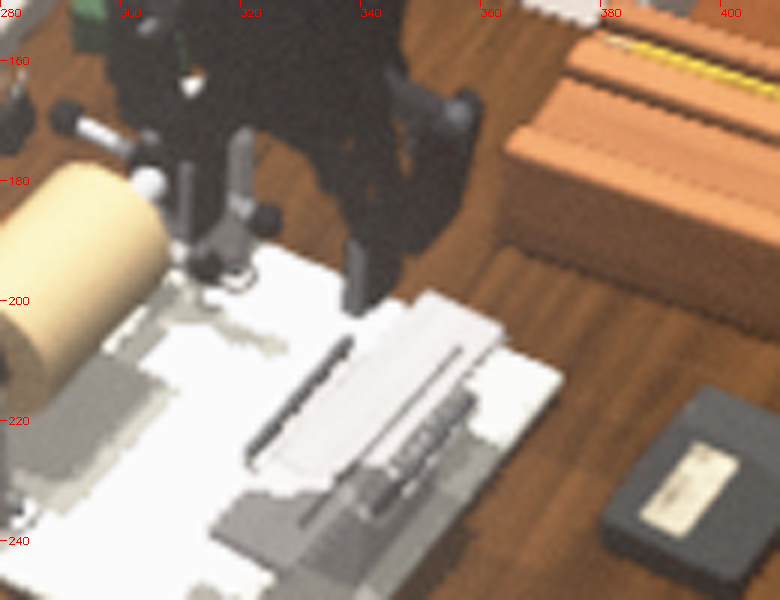

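```bash
python3 - <<'E'
from h import *
np.set_printoptions(suppress=True,precision=4)
d=snap('scene')
print(onz(d,[(240,195),(160,255),(305,133),(240,170),(160,240)],0)[:,:2])
print('lens base/top',onz(d,[(190,305)],0)[:,:2],onz(d,[(183,262)],.163)[:,:2])
w=snap('wrist'); g=cv2.cvtColor(w['pixels'],cv2.COLOR_RGB2HSV)
s=readout.sense();print(s['q'])
E
```

```text
[[ 0.8302 -0.0683]
 [ 0.8899  0.1976]
 [ 0.799  -0.3843]
 [ 0.8826 -0.1538]
 [ 0.9193  0.1584]]
lens base/top [[0.7418 0.2864]] [[0.7265 0.2904]]
[-0.1652  0.4523  1.6935 -0.      0.9976 -0.054 ]
```

>>> send_rows(commands="40 0 0 0 1;40 0 0 0 1;40 0 0 0 1;40 0 0 0 1;40 0 0 0 1;40 0 0 0 1;40 0 0 0 1;40 0 0 0 1;40 0 0 0 1;40 0 0 0 1;40 0 0 0 1;40 0 0 0 1;40 0 0 0 1;40 0 0 0 1;40 0 0 0 1;40 0 0 0 1;40 0 0 0 1;40 0 0 0 1;40 0 0 0 1;40 0 0 0 1")

```text
t: 15.25
tcp_pos: [0.5341, 0.0235, 0.2047]
tool_rot: [1.0, 0.03, -0.002, -0.0]
force: [-0.0, 0.1, 0.0]
finger_gap: 0.467
gripper_force: 0.0
```

>>> send_rows(commands="40 0 0 0 1;40 0 0 0 1;40 .4 .2 0 .5;40 .92 .46 0 0;40 .92 .46 0 0;40 .92 .46 0 0;40 .92 .46 0 0;40 .92 .46 0 0;40 .92 .46 0 0;40 .92 .46 0 0;40 .92 .46 0 0;40 .92 .46 0 0;40 .92 .46 0 0;40 0 0 0 0;40 0 0 0 0")

```text
t: 16.5
tcp_pos: [0.7148, -0.0935, 0.2038]
tool_rot: [0.998, -0.056, -0.002, -0.001]
force: [0.2, 0.8, 0.1]
finger_gap: 0.472
gripper_force: 0.0
```

```bash
python3 - <<'E'
from h import *
np.set_printoptions(suppress=True,precision=4)
s,r=tool();print(s['t'],s['tcp_pos'],r.as_matrix()[:,0])
d=snap('wrist');crop(d,0,0,640,480,1,'w4')
P=[[.657,-.133,.085],[.6656,-.054,.085],[.529,-.0375,.078]]
print(proj(d,P))
E
```

```text
16.5 [ 0.7148 -0.0935  0.2038] [ 0.9937 -0.1119 -0.0038]
[[371.7556 291.105 ]
 [279.0729 291.3789]
 [284.3457 406.7517]]
```

View pics/w4.png

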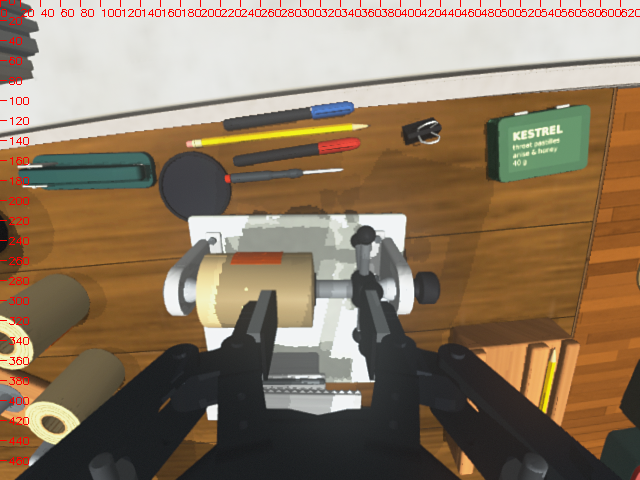

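```bash
cat >> h.py <<'E'
X=np.array([.994,-.11,0]);Y=np.array([.11,.994,0]);A0=np.array([.6682,-.0529,.085])
def cyl(d,p,rad): # angle about dispenser y, 0=up, + away
    v=ray(d,p)[0];e=np.array(d['eye'])-A0
    ex,ez=e@X,e[2];vx,vz=v@X,v[2]
    a,b,c=vx*vx+vz*vz,ex*vx+ez*vz,ex*ex+ez*ez-rad**2
    D=b*b-a*c; t=(-b-np.sqrt(max(D,0)))/a
    return np.degrees(np.arctan2(ex+t*vx,ez+t*vz)),(e+t*v)@Y, D>0
E
python3 - <<'E'
from h import *
np.set_printoptions(suppress=True,precision=4)
d=snap('wrist')
g=cv2.cvtColor(d['pixels'],cv2.COLOR_RGB2HSV)
m=((g[...,0]<12)&(g[...,1]>170)&(g[...,2]>110)).astype(np.uint8);m[:245]=0;m[275:]=0;m[:,:225]=0;m[:,290:]=0
ys,xs=np.nonzero(m);print(xs.min(),xs.max(),ys.min(),ys.max())
for p in [(258,ys.max()),(258,ys.min()),(258,258)]: print(p,cyl(d,p,.032))
hub=A0-.0795*Y
for th in range(0,360,10):
    P=hub+.05*(X*np.sin(np.radians(th))+np.array([0,0,1])*np.cos(np.radians(th)));print(th,proj(d,P)[0].round(),end=' ')
print(proj(d,[A0+.032*X*np.sin(t)+[0,0,.032*np.cos(t)] for t in np.radians([0,60,75,90,105])]))
crop(d,310,210,430,310,6,'c7')
E
```

```text
232 281 252 262
(258, np.int64(262)) (np.float64(66.79249314674493), np.float64(0.013252093437290896), np.True_)
(258, np.int64(252)) (np.float64(94.2505344569111), np.float64(0.01566246092494059), np.True_)
(258, 258) (np.float64(75.26898920685721), np.float64(0.013922512553991354), np.True_)
0 [381. 321.] 10 [382. 310.] 20 [382. 297.] 30 [382. 285.] 40 [382. 273.] 50 [381. 261.] 60 [379. 251.] 70 [378. 243.] 80 [376. 237.] 90 [374. 232.] 100 [373. 230.] 110 [371. 229.] 120 [369. 230.] 130 [368. 233.] 140 [367. 237.] 150 [366. 243.] 160 [365. 249.] 170 [364. 256.] 180 [364. 264.] 190 [363. 272.] 200 [363. 281.] 210 [363. 289.] 220 [364. 298.] 230 [364. 307.] 240 [365. 315.] 250 [366. 323.] 260 [367. 330.] 270 [368. 337.] 280 [369. 342.] 290 [371. 346.] 300 [373. 348.] 310 [374. 349.] 320 [376. 347.] 330 [378. 344.] 340 [379. 338.] 350 [380. 330.] [[273.3771 307.4675]
 [274.3031 265.742 ]
 [275.3236 258.1198]
 [276.4909 252.9734]
 [277.7039 250.5021]]
```

View pics/c7.png

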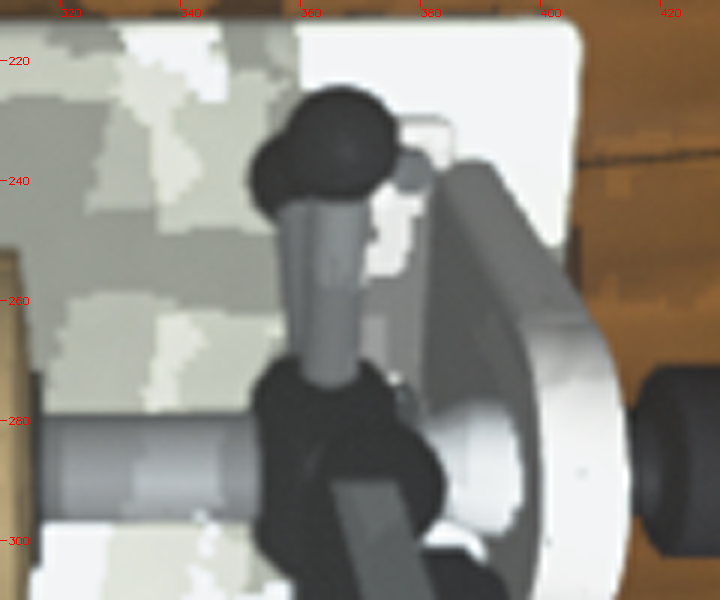

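>>> send_rows(commands="45 0 0 0 -1;45 0 0 0 -1;45 0 0 0 -1;45 0 0 0 -1;45 0 0 0 -1;45 0 0 0 -1;45 0 0 0 -1;45 0 0 0 -1;45 0 0 0 -1;45 0 0 0 -1;45 0 0 0 -1;45 0 0 0 -1;45 0 0 0 -1;45 0 0 0 -1;45 0 0 0 -1;45 0 0 0 -1;45 0 0 0 -1;45 0 0 0 -1;45 0 0 0 -1;45 0 0 0 -1", grip_force=25)

```text
t: 18.27
tcp_pos: [0.7141, -0.0919, 0.2061]
tool_rot: [0.799, 0.601, -0.001, -0.001]
force: [-1.2, -0.5, -0.1]
finger_gap: 0.526
gripper_force: 0.0
```

>>> send_rows(commands="45 0 0 0 -1;45 0 0 0 -1;45 0 0 0 -.5;45 -.9 -.6 0 0;45 -1 -.7 0 0;45 0 0 0 0;45 0 0 0 0")

```text
t: 18.85
tcp_pos: [0.6839, -0.1278, 0.2063]
tool_rot: [0.746, 0.666, -0.0, -0.001]
force: [0.4, 0.9, -0.1]
finger_gap: 0.528
gripper_force: 0.0
```

```bash
python3 - <<'E'
from h import *
np.set_printoptions(suppress=True,precision=4)
s,r=tool();print(s['t'],s['tcp_pos'],r.as_matrix()[:,0],s['finger_gap']*85.4)
hub=A0-.0735*Y; b=hub+.05*(np.sin(np.radians(29))*X+[0,0,np.cos(np.radians(29))])
print('to ball, tool units',r.inv().apply(b-s['tcp_pos'])/.02)
E
```

```text
18.85 [ 0.6839 -0.1278  0.2063] [0.1121 0.9937 0.0008] 45.121991711318024
to ball, tool units [-0.0432  0.028   3.8775]
```

>>> send_rows(commands="45 0 0 .9 0;45 0 0 .9 0;45 0 0 .9 0;45 0 0 .7 0;45 0 0 .47 0;45 0 0 0 0;30 0 0 0 0;20 0 0 0 0;12 0 0 0 0;12 0 0 0 0;12 0 0 0 0;12 0 0 0 0")

```text
t: 19.85
tcp_pos: [0.6857, -0.1278, 0.1299]
tool_rot: [0.745, 0.667, 0.0, 0.0]
force: [-0.5, 1.7, 3.3]
finger_gap: 0.162
gripper_force: 24.2
```

```bash
python3 - <<'E'
from h import *
np.set_printoptions(suppress=True,precision=4)
s,r=tool();print(s['t'],s['tcp_pos'],s['force'],s['finger_gap']*85.4,s['gripper_force'])
E
```

```text
19.85 [ 0.6857 -0.1278  0.1299] [-0.4673  1.7028  3.2608] 13.81866266496134 24.229150637984276
```

>>> send_rows(commands="12 0 -.25 -.12 0;12 0 -.25 -.09 0;12 0 -.25 -.06 0;12 0 -.25 -.03 0;12 0 -.25 -.01 0;12 0 -.25 .02 0;12 0 -.25 .04 0;12 0 -.25 .07 0;12 0 -.25 .1 0;12 0 -.25 .13 0;12 0 0 0 0;12 0 0 0 0;26 0 0 0 0;32 0 0 0 0;32 0 0 -.5 0;32 0 0 -1 0;40 0 0 -1 0;40 0 0 0 0")

```text
t: 21.35
tcp_pos: [0.6377, -0.1233, 0.1821]
tool_rot: [0.745, 0.667, 0.001, 0.003]
force: [0.7, -0.3, 1.3]
finger_gap: 0.468
gripper_force: 0.0
```

```bash
python3 - <<'E'
from h import *
np.set_printoptions(suppress=True,precision=4)
s,r=tool();print(s['t'],s['tcp_pos'],s['force'],s['finger_gap']*85.4,s['gripper_force'])
hub=A0-.0735*Y; b=hub+.05*(np.sin(np.radians(29))*X+[0,0,np.cos(np.radians(29))])
print('to ball, tool units',r.inv().apply(b-s['tcp_pos'])/.02)
d=snap('wrist');crop(d,200,100,560,420,2,'w5')
print([(th,proj(d,hub+.05*(np.sin(np.radians(th))*X+[0,0,np.cos(np.radians(th))]))[0].round()) for th in (-30,0,30,60,90)])
d=snap('scene')
g=cv2.cvtColor(d['pixels'],cv2.COLOR_RGB2HSV)
m=((g[...,0]<14)&(g[...,1]>150)&(g[...,2]>100)).astype(np.uint8);m[:170]=0;m[230:]=0;m[:,:255]=0;m[:,320:]=0
ys,xs=np.nonzero(m);print(len(xs)); 
for q in zip(xs[::12],ys[::12]): print(q,cyl(d,q,.032)[:2])
E
```

```text
21.35 [ 0.6377 -0.1233  0.1821] [ 0.654  -0.2525  1.2642] 39.926050713422285 0.0
to ball, tool units [-0.0016  2.3232  2.6814]
[(-30, array([314., 267.])), (0, array([355., 271.])), (30, array([394., 267.])), (60, array([415., 255.])), (90, array([415., 243.]))]
55
(np.int64(271), np.int64(183)) (np.float64(55.78832103889836), np.float64(0.01769712595584578))
(np.int64(268), np.int64(185)) (np.float64(55.712111456584765), np.float64(0.028257065443200623))
(np.int64(285), np.int64(186)) (np.float64(16.786417312723938), np.float64(0.008259976120711627))
(np.int64(281), np.int64(188)) (np.float64(27.069129298070916), np.float64(0.017517090152425772))
(np.int64(279), np.int64(190)) (np.float64(26.882912216088766), np.float64(0.02594490645304573))
```

View pics/w5.png

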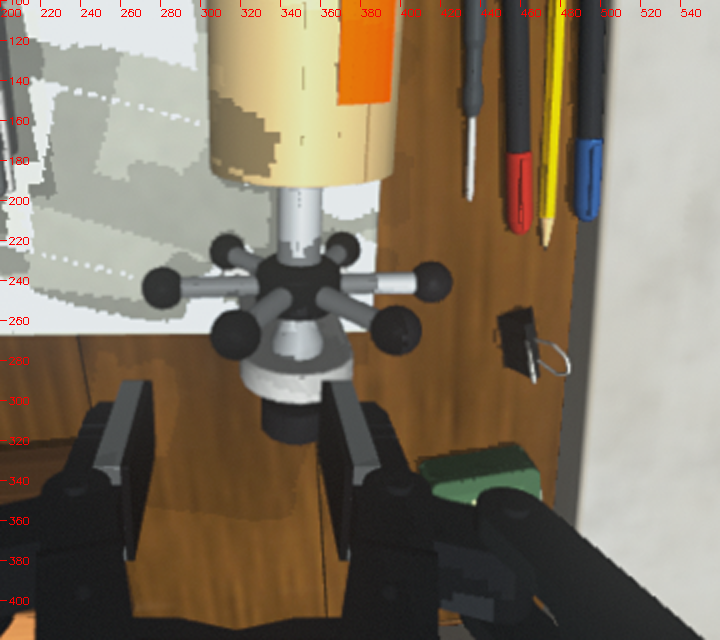

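>>> send_rows(commands="40 0 .84 0 0;40 0 .8 0 0;40 0 .8 0 0;40 0 0 .8 0;40 0 0 .9 0;40 0 0 .7 0;40 0 0 .28 0;40 0 0 0 0;25 0 0 0 0;12 0 0 0 0;12 0 0 0 0;12 0 0 0 0;12 0 -.24 -.11 0;12 0 -.24 -.09 0;12 0 -.24 -.07 0;12 0 -.24 -.03 0;12 0 -.25 -.01 0;12 0 0 0 0;12 0 0 0 0;12 0 0 0 0")

```text
t: 23.12
tcp_pos: [0.6641, -0.1261, 0.1343]
tool_rot: [0.745, 0.667, 0.003, 0.005]
force: [4.8, 0.6, 8.2]
finger_gap: 0.162
gripper_force: 24.9
```

>>> send_rows(commands="26 0 0 0 0;34 0 0 0 0;36 0 0 -.3 0;40 0 0 -1 0;40 0 0 -1 0;40 0 0 -1 0;40 0 0 0 0;40 0 0 0 0")

```text
t: 23.78
tcp_pos: [0.6602, -0.1253, 0.1974]
tool_rot: [0.745, 0.667, 0.0, 0.001]
force: [-0.6, 0.7, -0.4]
finger_gap: 0.469
gripper_force: 0.0
```

```bash
python3 - <<'E'
from h import *
np.set_printoptions(suppress=True,precision=4)
s,r=tool();print(s['t'],s['tcp_pos'],s['force'],s['finger_gap']*85.4,s['gripper_force'])
hub=A0-.0735*Y+.0024*X
d=snap('wrist');cv2.imwrite('pics/w6.png',d['pixels'][:,:,::-1])
g=cv2.cvtColor(d['pixels'],cv2.COLOR_RGB2HSV)
m=((g[...,0]<14)&(g[...,1]>190)&(g[...,2]>150)).astype(np.uint8)
n,l,st,c=cv2.connectedComponentsWithStats(m)
for i in range(1,n):
    if st[i,4]>200: print(st[i],c[i])
print(proj(d,[A0+.0024*X+[0,0,.032]+.028*Y*0+y*Y for y in (-.04,-.02,0,.02,.04)]),[proj(d,A0+.0024*X-.02*Y+.032*(np.sin(t)*X+[0,0,np.cos(t)]))[0].round(1) for t in np.radians([-25,0,25])])
print([(th,proj(d,hub+.05*(np.sin(np.radians(th))*X+[0,0,np.cos(np.radians(th))]))[0].round()) for th in (-60,0,60)])
# bar check
b=((g[...,1]<50)&(g[...,2]>140))
# ball detection
k=(g[...,2]<70).astype(np.uint8);n,l,st,c=cv2.connectedComponentsWithStats(k[200:300,280:440])
for i in range(1,n):
    if st[i,4]>60: print('blk',st[i],c[i]+[280,200])
E
```

```text
23.7833 [ 0.6602 -0.1253  0.1974] [-0.6153  0.6577 -0.4098] 40.094805454795434 0.0
[[321.8895 204.9283]
 [321.9877 174.6052]
 [322.0879 142.5503]
 [322.1895 108.716 ]
 [322.2917  73.0801]] [array([301.2, 173.9]), array([322. , 174.6]), array([342.7, 173.9])]
[(-60, array([261., 248.])), (0, array([322., 262.])), (60, array([382., 248.]))]
blk [ 80  17  17  18 193] [368.5907 225.1399]
blk [  19   18   40   57 1235] [320.8324 246.2964]
blk [ 91  35  21  22 363] [380.9972 245.6694]
blk [144  50  16  32 368] [432.2527 263.0978]
blk [ 24  91  33   9 254] [320.0827 295.6142]
```

```bash
python3 - <<'E'
from h import *
im=cv2.imread('pics/w6.png');g=cv2.cvtColor(im,cv2.COLOR_BGR2HSV)
print(g[80:170:15,322].tolist())
m=((g[...,0]<16)&(g[...,1]>170)&(g[...,2]>90)).astype(np.uint8);m[:,:270]=0;m[:,370:]=0;m[200:]=0
ys,xs=np.nonzero(m);print(len(xs),xs.min(),xs.max(),ys.min(),ys.max(),xs.mean())
s,r=tool();print(s['q'])
E
```

```text
[[24, 81, 215], [20, 192, 230], [17, 201, 230], [17, 203, 229], [18, 205, 230], [19, 97, 142]]
674 304 338 84 151 319.58902077151333
[-3.53438271e-01  6.36888798e-01  1.34839178e+00 -1.25916341e-04
  1.15787143e+00 -2.42219455e-01]
```

```bash
cat >> h.py <<'E'
def rolls(d,z=.089):
    g=cv2.cvtColor(d['pixels'],cv2.COLOR_RGB2HSV)
    m=((g[...,0]>18)&(g[...,0]<36)&(g[...,1]>40)&(g[...,2]>200)).astype(np.uint8)
    n,l,st,c=cv2.connectedComponentsWithStats(m);out=[]
    for i in range(1,n):
        if 150<st[i,4]<1500 and 160<c[i][0]<420 and c[i][1]>230:
            k=cv2.convexHull(np.argwhere(l==i)[:,::-1].astype(np.int32));(e,ax,_)=cv2.fitEllipse(k) if len(k)>5 else (c[i],0,0)
            out.append((np.round(e,1),st[i,4],np.round(ax,1),onz(d,[e],z)[0,:2].round(4)))
    return out
def go(P,yaw):
    s,r=tool();x=r.as_matrix()[:,0];y0=np.degrees(np.arctan2(x[1],x[0]))
    rn=R.from_euler('z',yaw,degrees=True)*R.from_euler('x',180,degrees=True)
    print('t',s['t'],'tcp',s['tcp_pos'].round(4) if hasattr(s['tcp_pos'],'round') else s['tcp_pos'],'yaw',y0,'spin units',(y0-yaw)/4,'then shift units',rn.inv().apply(np.array(P)-s['tcp_pos']).round(4)/.02)
E
python3 - <<'E'
from h import *
d=snap('scene')
for o in rolls(d): print(o)
go([.5323,.2099,.2],56.3)
E
```

```text
(array([241.9, 275.9]), np.int32(435), array([23.1, 29.3]), array([0.639, 0.22 ]))
(array([287.3, 290.4]), np.int32(462), array([24.1, 29.8]), array([0.5339, 0.2098]))
(array([339.6, 296.9]), np.int32(450), array([24.3, 29.4]), array([0.4289, 0.1749]))
t 23.8833 tcp [ 0.6589 -0.1248  0.1952] yaw 83.62834987043955 spin units 6.832087467609888 then shift units [ 10.41  -14.555  -0.24 ]
```

>>> send_rows(commands="84 0 0 -.2 1;84 0 0 -.2 1;84 0 0 -.2 1;84 0 0 -.2 1;84 0 0 -.2 1;84 0 0 -.2 1;84 0 0 0 .83;84 0 0 0 0", grip_force=50)

```text
t: 24.55
tcp_pos: [0.6592, -0.1248, 0.2188]
tool_rot: [0.882, 0.471, -0.001, -0.001]
force: [-0.1, 0.7, 0.2]
finger_gap: 0.986
gripper_force: 0.0
```

>>> send_rows(commands="84 .5 -.7 0 0;84 .7 -.98 0 0;84 .7 -.98 0 0;84 .7 -.98 0 0;84 .7 -.98 0 0;84 .7 -.98 0 0;84 .7 -.98 0 0;84 .7 -.98 0 0;84 .7 -.98 0 0;84 .7 -.98 0 0;84 .7 -.98 0 0;84 .7 -.98 0 0;84 .7 -.98 0 0;84 .7 -.98 0 0;84 .7 -.98 0 0;84 .4 -.6 0 0;84 0 0 0 0;84 0 0 0 0")

```text
t: 26.05
tcp_pos: [0.5273, 0.2204, 0.2198]
tool_rot: [0.881, 0.473, -0.001, -0.0]
force: [1.0, -0.9, -0.4]
finger_gap: 0.985
gripper_force: 0.0
```

```bash
python3 - <<'E'
from h import *
d=snap('scene')
for o in rolls(d): print(o)
go([.5335,.2098,.05],56.3)
d=snap('wrist');cv2.imwrite('pics/w7.png',d['pixels'][:,:,::-1])
print(proj(d,[[.5335,.2098,.089]]))
g=cv2.cvtColor(d['pixels'],cv2.COLOR_RGB2HSV)
m=((g[...,0]>18)&(g[...,0]<36)&(g[...,1]>40)&(g[...,2]>190)).astype(np.uint8)
n,l,st,c=cv2.connectedComponentsWithStats(m)
for i in range(1,n):
    if st[i,4]>400: print(st[i],c[i])
E
```

```text
(array([241.9, 275.9]), np.int32(433), array([23.1, 29.3]), array([0.639, 0.22 ]))
(array([340.9, 293.4]), np.int32(208), array([16. , 28.7]), array([0.4304, 0.1654]))
t 26.1 tcp [0.5281 0.2196 0.22  ] yaw 56.41288140891451 spin units 0.028220352228627732 then shift units [-0.26   0.495  8.5  ]
[[330.32562419 234.58519884]]
[ 397  111   80   82 1814] [445.68577729 155.15104741]
[315 197  50  21 642] [339.30373832 206.67133956]
[606 222  34 106 425] [623.66588235 270.13882353]
[   0  244  133  158 8515] [ 41.69465649 335.91438638]
[329 245  37  23 435] [346.61149425 255.37011494]
[ 236  303   55   48 1182] [268.94162437 331.63028765]
[ 552  323   66   88 2669] [586.62083177 370.81528662]
```

```bash
python3 - <<'E'
from h import *
d=snap('wrist')
print(proj(d,[[.5335,.2098,.089],[.639,.22,.089],[.4289,.1749,.089]]))
crop(d,180,90,520,370,2,'w8')
E
```

```text
[[329.46497141 234.41986891]
 [435.02665987 153.65454119]
 [255.78644547 322.72290305]]
```

View pics/w8.png

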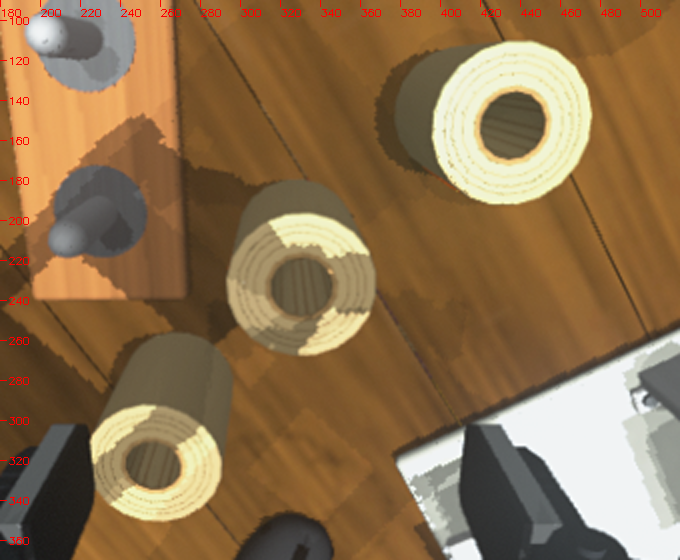

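>>> send_rows(commands="84 -.26 .5 .5 0;84 0 0 1 0;84 0 0 1 0;84 0 0 1 0;84 0 0 1 0;84 0 0 1 0;84 0 0 1 0;84 0 0 1 0;84 0 0 .7 0;84 0 0 .3 0;84 0 0 0 0;55 0 0 0 0;55 0 0 0 0;55 0 0 0 0;55 0 0 0 0;55 0 0 0 0;55 0 0 -.2 0;55 0 0 -.5 0")

```text
t: 27.7
tcp_pos: [0.533, 0.2095, 0.0639]
tool_rot: [0.882, 0.472, -0.002, -0.001]
force: [-0.8, 0.2, -1.6]
finger_gap: 0.747
gripper_force: 55.3
```

>>> send_rows(commands="55 0 0 -1 0;55 0 0 -1 0;55 0 0 -1 0;55 0 0 -1 0;55 0 0 -1 0;55 0 0 -.5 0;55 0 0 0 0")

```text
t: 28.28
tcp_pos: [0.5358, 0.2101, 0.1775]
tool_rot: [0.882, 0.472, 0.003, 0.001]
force: [-0.1, 0.5, -2.6]
finger_gap: 0.748
gripper_force: 55.4
```

```bash
python3 - <<'E'
from h import *
s,r=tool();print(s['finger_gap']*85.4,s['gripper_force'],s['force'])
go([.5033,.3505,.17],56.3)
E
```

```text
63.85227289018949 55.439478289335966 [-0.12207733  0.47512423 -2.58089698]
t 28.2833 tcp [0.5358 0.2101 0.1775] yaw 56.33144821138912 spin units 0.007862052847281475 then shift units [ 4.935 -5.245  0.375]
```

>>> send_rows(commands="55 .4 -.4 0 0;55 .7 -.75 0 0;55 .7 -.75 0 0;55 .7 -.75 0 0;55 .7 -.75 0 0;55 .7 -.75 0 0;55 .7 -.75 0 0;55 .33 -.34 0 0;55 0 0 .5 0;55 0 0 .7 0;55 0 0 .7 0;55 0 0 .5 0;55 0 0 .4 0;55 0 0 .4 0;55 0 0 0 0;55 0 0 0 0")

```text
t: 29.62
tcp_pos: [0.5017, 0.3494, 0.11]
tool_rot: [0.882, 0.472, -0.001, -0.0]
force: [-0.4, 0.4, -0.6]
finger_gap: 0.747
gripper_force: 55.5
```

```bash
python3 - <<'E'
from h import *
s,r=tool();print(s['finger_gap']*85.4,s['gripper_force'],s['force'],s['ft_torque'])
go([.5032,.3504,.0645],56.3)
E
```

```text
63.772426781436636 55.53496638312936 [-0.39536254  0.44475132 -0.59314431] [ 0.00641691 -0.04063156  0.02223629]
t 29.6167 tcp [0.5017 0.3494 0.11  ] yaw 56.28442959134746 spin units -0.003892602163134029 then shift units [0.085 0.03  2.275]
```

>>> send_rows(commands="55 .08 0 .5 0;55 0 0 .6 0;55 0 0 .6 0;55 0 0 .4 0;55 0 0 .17 0;55 0 0 0 0;70 0 0 0 0;84 0 0 0 0;84 0 0 0 0;84 0 0 -.5 0;84 0 0 -1 0;84 0 0 -1 0;84 0 0 -1 0;84 0 0 -1 0;84 0 0 -1 0;84 0 0 -1 0;84 0 0 0 0")

```text
t: 31.03
tcp_pos: [0.5053, 0.3524, 0.2001]
tool_rot: [0.882, 0.472, 0.005, 0.0]
force: [-0.4, 0.4, 0.6]
finger_gap: 0.987
gripper_force: 0.0
```

```bash
python3 - <<'E'
from h import *
d=snap('scene')
for z in (.089,.103):
    for o in rolls(d,z): print(o)
go([.4287,.1749,.2],56.3)
E
```

```text
(array([328.3, 282.6]), np.int32(425), array([23.1, 29.4]), array([0.4663, 0.1518]))
(array([328.3, 282.6]), np.int32(425), array([23.1, 29.4]), array([0.462 , 0.1617]))
t 31.0833 tcp [0.5043 0.3519 0.198 ] yaw 56.31621138374687 spin units 0.0040528459367177305 then shift units [-9.46   1.765 -0.1  ]
```

>>> send_rows(commands="84 -.5 .2 0 0;84 -.95 .4 0 0;84 -.95 .4 0 0;84 -.95 .4 0 0;84 -.95 .4 0 0;84 -.95 .4 0 0;84 -.95 .4 0 0;84 -.95 .4 0 0;84 -.95 .4 0 0;84 -.95 .4 0 0;84 -.33 .17 0 0;84 0 0 0 0;84 0 0 0 0")

```text
t: 32.17
tcp_pos: [0.4644, 0.1508, 0.1945]
tool_rot: [0.882, 0.471, -0.0, -0.0]
force: [0.4, 0.6, 0.5]
finger_gap: 0.982
gripper_force: 0.0
```

```bash
python3 - <<'E'
from h import *
d=snap('scene')
for z in (.089,.103):
    for o in rolls(d,z): print(o)
print('mouse',onz(d,[(358,275),(401,275),(378,265),(378,287)],.015)[:,:2].round(3).tolist())
go([.4663,.1518,.05],56.3)
d=snap('wrist')
# dark bore search: local refinement near prediction
p=proj(d,[[.4663,.1518,.089]])[0];print(p)
g=cv2.cvtColor(d['pixels'],cv2.COLOR_RGB2HSV)
cv2.imwrite('pics/w9.png',d['pixels'][:,:,::-1])
x,y=p.astype(int);gray=cv2.cvtColor(d['pixels'],cv2.COLOR_RGB2GRAY)
for c in (cv2.HoughCircles(cv2.medianBlur(gray,3),cv2.HOUGH_GRADIENT,1,15,param1=80,param2=18,minRadius=26,maxRadius=48)[0]): 
    if abs(c[0]-x)<60 and abs(c[1]-y)<60: print(c)
E
```

```text
(array([241.9, 275.9]), np.int32(434), array([23.1, 29.3]), array([0.639, 0.22 ]))
(array([267.2, 345.1]), np.int32(602), array([28.7, 32.7]), array([0.5057, 0.3439]))
(array([241.9, 275.9]), np.int32(434), array([23.1, 29.3]), array([0.6321, 0.229 ]))
(array([267.2, 345.1]), np.int32(602), array([28.7, 32.7]), array([0.5008, 0.351 ]))
mouse [[0.437, 0.048], [0.349, 0.002], [0.408, -0.001], [0.383, 0.059]]
t 32.2167 tcp [0.4647 0.1513 0.1947] yaw 56.29315087526128 spin units -0.001712281184678588 then shift units [0.065 0.055 7.235]
[319.98206587 237.28091458]
[319.5 234.5  40. ]
```

>>> send_rows(commands="84 .12 .05 .5 0;84 0 0 1 0;84 0 0 1 0;84 0 0 1 0;84 0 0 1 0;84 0 0 1 0;84 0 0 1 0;84 0 0 .5 0;84 0 0 .24 0;84 0 0 0 0;55 0 0 0 0;55 0 0 0 0;55 0 0 0 0;55 0 0 0 0;55 0 0 0 0;55 0 0 -.2 0;55 0 0 -.5 0;55 0 0 -.8 0;55 0 0 -1 0;55 0 0 -1 0")

```text
t: 33.93
tcp_pos: [0.4663, 0.1523, 0.1213]
tool_rot: [0.882, 0.472, -0.001, -0.0]
force: [0.7, -0.2, -1.4]
finger_gap: 0.745
gripper_force: 55.2
```

>>> send_rows(commands="55 0 0 -1 0;55 0 0 -1 0;55 0 0 -.8 0;55 0 0 0 0;55 0 0 0 0")

```text
t: 34.35
tcp_pos: [0.4671, 0.1524, 0.1773]
tool_rot: [0.882, 0.472, 0.001, 0.001]
force: [-0.3, 0.3, -1.7]
finger_gap: 0.745
gripper_force: 55.2
```

```bash
python3 - <<'E'
from h import *
s,r=tool();print(s['finger_gap']*85.4,s['gripper_force'],s['force'])
go([.4565,.2806,.11],56.3)
d=snap('scene')
for o in rolls(d): print(o)
E
```

```text
63.591320358437464 55.23934191092849 [-0.25312112  0.2546549  -1.71979389]
t 34.35 tcp [0.4671 0.1524 0.1773] yaw 56.31352880727115 spin units 0.003382201817787589 then shift units [ 5.035 -4.     3.365]
(array([241.9, 275.9]), np.int32(433), array([23.1, 29.3]), array([0.639, 0.22 ]))
(array([267.2, 345.2]), np.int32(602), array([28.6, 32.8]), array([0.5056, 0.3439]))
```

>>> send_rows(commands="55 .5 -.4 0 0;55 .8 -.63 0 0;55 .8 -.63 0 0;55 .8 -.63 0 0;55 .8 -.63 0 0;55 .8 -.63 0 0;55 .53 -.45 0 0;55 0 0 0 0;55 0 0 .5 0;55 0 0 .7 0;55 0 0 .7 0;55 0 0 .5 0;55 0 0 .5 0;55 0 0 .46 0;55 0 0 0 0;55 0 0 0 0")

```text
t: 35.73
tcp_pos: [0.4559, 0.2802, 0.1085]
tool_rot: [0.882, 0.472, -0.001, -0.0]
force: [0.3, 0.3, -1.3]
finger_gap: 0.747
gripper_force: 55.4
```

```bash
python3 - <<'E'
from h import *
s,r=tool();print(s['finger_gap']*85.4,s['gripper_force'],s['force'],s['ft_torque'])
go([.4565,.2806,.0645],56.3)
E
```

```text
63.8308807184677 55.37232365459204 [ 0.26134608  0.32821333 -1.26491289] [0.00226941 0.01263245 0.04190594]
t 35.7333 tcp [0.4559 0.2802 0.1085] yaw 56.28774831736684 spin units -0.003062920658289059 then shift units [0.035 0.01  2.2  ]
```

>>> send_rows(commands="55 .03 0 .5 0;55 0 0 .6 0;55 0 0 .6 0;55 0 0 .35 0;55 0 0 .15 0;55 0 0 0 0;70 0 0 0 0;84 0 0 0 0;84 0 0 0 0;84 0 0 -.5 0;84 0 0 -1 0;84 0 0 -1 0;84 0 0 -1 0;84 0 0 -1 0;84 0 0 -1 0;84 0 0 -1 0;84 0 0 -.5 1;84 0 0 0 1;84 0 0 0 1")

```text
t: 37.32
tcp_pos: [0.457, 0.2813, 0.2072]
tool_rot: [0.927, 0.376, 0.002, 0.0]
force: [0.1, -0.5, 0.2]
finger_gap: 0.981
gripper_force: 0.0
```

>>> send_rows(commands="84 0 0 0 1;84 0 0 0 1;84 0 0 0 1;84 0 0 0 1;84 0 0 0 1;84 0 0 0 1;84 0 0 0 1;84 0 0 0 1;84 0 0 0 1;84 0 0 0 1;84 0 0 0 1;84 0 0 0 1;84 0 0 0 1;84 0 0 0 .6;84 0 0 0 0")

```text
t: 38.57
tcp_pos: [0.4563, 0.281, 0.2059]
tool_rot: [0.996, -0.088, 0.0, -0.0]
force: [-0.1, 0.4, -0.2]
finger_gap: 0.986
gripper_force: 0.0
```

```bash
python3 - <<'E'
from h import *
d=snap('scene')
for z in (.089,.103):
    for o in rolls(d,z): print(o)
go([.639,.22,.2],-10)
E
```

```text
(array([241.9, 275.9]), np.int32(435), array([23.1, 29.3]), array([0.639, 0.22 ]))
(array([267. , 345.2]), np.int32(581), array([28.6, 32.5]), array([0.5058, 0.3442]))
(array([241.9, 275.9]), np.int32(435), array([23.1, 29.3]), array([0.6322, 0.2289]))
(array([267. , 345.2]), np.int32(581), array([28.6, 32.5]), array([0.5009, 0.3513]))
t 38.6167 tcp [0.4564 0.281  0.2058] yaw -10.031514110774069 spin units -0.007878527693517157 then shift units [9.52 1.42 0.29]
```

>>> send_rows(commands="84 .5 .08 0 0;84 .95 .14 0 0;84 .95 .14 0 0;84 .95 .14 0 0;84 .95 .14 0 0;84 .95 .14 0 0;84 .95 .14 0 0;84 .95 .14 0 0;84 .95 .14 0 0;84 .95 .14 0 0;84 .47 .08 0 0;84 0 0 0 0;84 0 0 0 0")

```text
t: 39.7
tcp_pos: [0.6387, 0.2194, 0.2048]
tool_rot: [0.996, -0.088, -0.001, 0.0]
force: [-0.1, -0.2, -0.4]
finger_gap: 0.985
gripper_force: 0.0
```

```bash
python3 - <<'E'
from h import *
d=snap('scene')
for o in rolls(d,.103): print(o)
go([.639,.22,.05],-10)
d=snap('wrist')
p=proj(d,[[.639,.22,.089]])[0];print(p)
cv2.imwrite('pics/w10.png',d['pixels'][:,:,::-1])
x,y=p.astype(int);gray=cv2.cvtColor(d['pixels'],cv2.COLOR_RGB2GRAY)
for c in (cv2.HoughCircles(cv2.medianBlur(gray,3),cv2.HOUGH_GRADIENT,1,15,param1=80,param2=18,minRadius=26,maxRadius=48)[0]): 
    if abs(c[0]-x)<60 and abs(c[1]-y)<60: print(c)
E
```

```text
(array([304.8, 329. ]), np.int32(327), array([22.1, 31.4]), array([0.4532, 0.286 ]))
(array([267.2, 345.3]), np.int32(596), array([28.5, 32.7]), array([0.5006, 0.3512]))
t 39.75 tcp [0.638  0.2197 0.2048] yaw -10.078167456595317 spin units -0.01954186414882919 then shift units [ 0.05 -0.02  7.74]
[317.72353687 232.69696783]
[317.5 229.5  38.6]
```

>>> send_rows(commands="84 .1 0 .5 0;84 0 0 1 0;84 0 0 1 0;84 0 0 1 0;84 0 0 1 0;84 0 0 1 0;84 0 0 1 0;84 0 0 .8 0;84 0 0 .44 0;84 0 0 0 0;55 0 0 0 0;55 0 0 0 0;55 0 0 0 0;55 0 0 0 0;55 0 0 0 0;55 0 0 -.2 0;55 0 0 -.5 0;55 0 0 -.8 0;55 0 0 -1 0;55 0 0 -1 0")

```text
t: 41.47
tcp_pos: [0.6402, 0.2192, 0.1209]
tool_rot: [0.996, -0.088, -0.001, 0.0]
force: [0.8, 0.7, -1.6]
finger_gap: 0.749
gripper_force: 55.5
```

>>> send_rows(commands="55 0 0 -1 0;55 0 0 -1 0;55 0 0 -1 0;55 0 0 -1 0;55 0 0 0 -1;55 0 0 0 -1;55 0 0 0 -1;55 0 0 0 -1;55 0 0 0 -1;55 0 0 0 -1;55 0 0 0 -1;55 0 0 0 -1;55 0 0 0 -1;55 0 0 0 -1;55 0 0 0 -1;55 0 0 0 -1;55 0 0 0 -1;55 0 0 0 -1;55 0 0 0 -1;55 0 0 0 -1")

```text
t: 43.13
tcp_pos: [0.6404, 0.2192, 0.2007]
tool_rot: [0.891, 0.455, -0.0, -0.0]
force: [0.4, -0.1, -2.2]
finger_gap: 0.746
gripper_force: 55.5
```

>>> send_rows(commands="55 0 0 0 -.6;55 0 0 0 0")

```text
t: 43.3
tcp_pos: [0.6405, 0.2192, 0.2007]
tool_rot: [0.882, 0.472, -0.0, -0.0]
force: [0.2, -0.9, -1.8]
finger_gap: 0.746
gripper_force: 55.5
```

```bash
python3 - <<'E'
from h import *
s,r=tool();print(s['finger_gap']*85.4,s['gripper_force'],s['force'])
go([.5497,.4212,.11],56.3)
E
```

```text
63.68675735031618 55.485999528318644 [ 0.18495977 -0.8929101  -1.78768681]
t 43.3 tcp [0.6405 0.2192 0.2007] yaw 56.345413790461215 spin units 0.011353447615304546 then shift units [ 5.885 -9.38   4.535]
```

>>> send_rows(commands="55 .3 -.5 0 0;55 .56 -.9 0 0;55 .56 -.9 0 0;55 .56 -.9 0 0;55 .56 -.9 0 0;55 .56 -.9 0 0;55 .56 -.9 0 0;55 .56 -.9 0 0;55 .56 -.9 0 0;55 .56 -.9 0 0;55 .55 -.78 0 0;55 0 0 0 0;55 0 0 .8 0;55 0 0 .9 0;55 0 0 .9 0;55 0 0 .7 0;55 0 0 .5 0;55 0 0 .4 0;55 0 0 .33 0;55 0 0 0 0")

```text
t: 44.97
tcp_pos: [0.5495, 0.4211, 0.1085]
tool_rot: [0.882, 0.472, -0.001, -0.0]
force: [-0.2, 0.2, -2.3]
finger_gap: 0.75
gripper_force: 55.6
```

```bash
python3 - <<'E'
from h import *
s,r=tool();print(s['finger_gap']*85.4,s['gripper_force'],s['force'],s['ft_torque'])
go([.5497,.4212,.0645],56.3)
E
```

```text
64.08040408260634 55.58496907353401 [-0.19460203  0.16878206 -2.31786646] [-0.02966445 -0.05231109  0.04567125]
t 44.9667 tcp [0.5495 0.4211 0.1085] yaw 56.29250851793911 spin units -0.0018728705152213365 then shift units [0.01  0.005 2.2  ]
```

>>> send_rows(commands="55 0 0 .5 0;55 0 0 .6 0;55 0 0 .6 0;55 0 0 .35 0;55 0 0 .15 0;55 0 0 0 0;70 0 0 0 0;84 0 0 0 0;84 0 0 0 0;84 0 0 -.5 0;84 0 0 -1 0;84 0 0 -1 0;84 0 0 -1 0;84 0 0 -1 0;84 0 0 -1 0;84 0 0 -1 0;84 0 0 -1 0;84 0 0 -1 0;84 0 0 -.5 0")

```text
t: 46.55
tcp_pos: [0.5513, 0.4222, 0.2498]
tool_rot: [0.882, 0.472, 0.003, -0.0]
force: [0.2, -0.3, 1.3]
finger_gap: 0.986
gripper_force: 0.0
```

>>> send_rows(commands="84 -.5 .2 0 0;84 -.96 .48 0 0;84 -.96 .48 0 0;84 -.96 .48 0 0;84 -.96 .48 0 0;84 -.96 .48 0 0;84 -.96 .48 0 0;84 -.96 .48 0 0;84 -.96 .48 0 0;84 -.96 .48 0 0;84 -.96 .48 0 0;84 -.96 .48 0 0;84 -.96 .48 0 0;84 -.96 .48 0 0;84 -.96 .48 0 0;84 -.96 .48 0 0;84 -.96 .48 0 0;84 -.96 .48 0 0;84 -.96 .48 0 0;84 -.96 .48 0 0")

```text
t: 48.22
tcp_pos: [0.4955, 0.005, 0.2447]
tool_rot: [0.882, 0.472, -0.001, -0.001]
force: [0.2, -0.7, 0.2]
finger_gap: 0.984
gripper_force: 0.0
```

>>> send_rows(commands="84 -.96 .48 0 0;84 -.96 .48 0 0;84 -.96 .48 0 0;84 -.96 .48 0 0;84 -.96 .48 0 0;84 -.5 .3 0 0;84 0 0 0 0;84 0 0 0 0")

```text
t: 48.88
tcp_pos: [0.4828, -0.1119, 0.2451]
tool_rot: [0.882, 0.471, -0.0, -0.001]
force: [-0.8, 0.2, -0.0]
finger_gap: 0.98
gripper_force: 0.0
```

```bash
python3 - <<'E'
from h import *
s,r=tool();print(s['t'],s['tcp_pos'],s['force'])
d=snap('scene'); 
for o in rolls(d,.103): print(o)
w=snap('wrist')
# composite: wrist top part + scene crop of stand
a=cv2.resize(d['pixels'][290:420,190:350,::-1],None,fx=3,fy=3,interpolation=cv2.INTER_CUBIC)  # 480x390
b=w['pixels'][0:390,320-160:640-20,::-1][:,:460] ; b=w['pixels'][0:210,190:450,::-1];b=cv2.resize(b,None,fx=1.2,fy=1.857)
b=cv2.resize(w['pixels'][0:300,170:416,::-1],(320,390))
cv2.imwrite('pics/fin.png',np.hstack([a,b]));cv2.imwrite('pics/w11.png',w['pixels'][:,:,::-1])
c=np.array([.529,-.0375]);
for lab,Q in (('rest',[(a_,b_,.073) for a_ in(-.029,.029) for b_ in(-.04,.04)]),('bar',[(a_,b_,.078) for a_ in(-.022,.022) for b_ in(-.08,.08)])):
    print(lab,proj(w,[np.r_[c+x*X[:2]+y*Y[:2],z] for x,y,z in Q]).round(1).tolist())
E
```

```text
48.8833 [ 0.48275652 -0.11186821  0.2451169 ] [-0.81615542  0.18592082 -0.01115167]
(array([305.1, 326.7]), np.int32(562), array([27.4, 31.8]), array([0.4553, 0.281 ]))
(array([267.1, 345.2]), np.int32(602), array([28.7, 32.6]), array([0.5008, 0.3511]))
(array([226.5, 364. ]), np.int32(607), array([29.3, 34.1]), array([0.548 , 0.4201]))
rest [[308.0, 175.9], [264.4, 93.2], [365.2, 146.2], [324.6, 59.0]]
bar [[334.5, 211.3], [246.5, 42.3], [377.4, 190.0], [294.0, 14.0]]
```

View pics/fin.png

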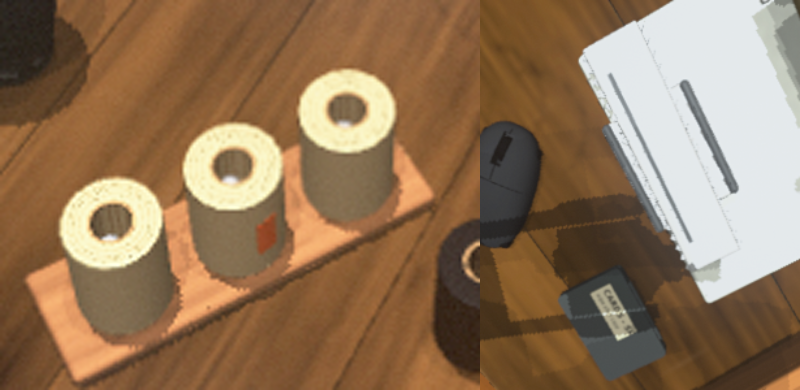

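```bash
python3 - <<'E'
from h import *
w=snap('wrist');c=np.array([.529,-.0375])
gx=np.arange(-.05,.0501,.001)
def prof(z,ys,xs):
    P=np.array([np.r_[c+x*X[:2]+y*Y[:2],z] for y in ys for x in xs]);p=proj(w,P).astype(np.float32)
    g=cv2.cvtColor(w['pixels'],cv2.COLOR_RGB2GRAY)
    return cv2.remap(g,p[:,0].reshape(len(ys),-1),p[:,1].reshape(len(ys),-1),cv2.INTER_LINEAR)
for y0 in (-.06,-.02,.02,.06):
    a=prof(.078,np.arange(y0-.008,y0+.008,.001),gx).mean(0);print(y0,[int(v) for v in a[8:92]])
a=prof(.078,np.arange(-.1,.1,.002),np.arange(.0,.012,.002)).mean(1);print([int(v) for v in a])
E
```

```text
-0.06 [59, 59, 60, 60, 61, 62, 63, 64, 64, 63, 63, 63, 63, 64, 65, 65, 69, 94, 142, 178, 201, 224, 230, 231, 231, 231, 231, 220, 199, 197, 217, 230, 231, 231, 231, 231, 231, 231, 231, 231, 231, 231, 232, 231, 231, 232, 231, 231, 232, 231, 231, 231, 231, 232, 232, 232, 229, 215, 222, 229, 230, 231, 231, 232, 232, 232, 232, 232, 232, 232, 232, 232, 232, 232, 232, 232, 232, 232, 232, 232, 232, 232, 232, 232]
-0.02 [65, 65, 64, 66, 67, 68, 69, 69, 69, 73, 80, 89, 103, 119, 119, 105, 130, 206, 228, 224, 199, 199, 226, 231, 231, 231, 232, 225, 178, 132, 141, 201, 231, 232, 231, 231, 231, 231, 231, 231, 231, 232, 231, 232, 231, 231, 232, 232, 232, 232, 232, 232, 232, 232, 232, 231, 232, 226, 213, 221, 228, 230, 231, 232, 232, 232, 232, 199, 121, 102, 118, 127, 117, 124, 191, 231, 232, 232, 232, 232, 232, 232, 232, 232]
0.02 [96, 96, 96, 97, 96, 95, 92, 90, 88, 86, 92, 100, 108, 122, 115, 105, 156, 225, 229, 223, 215, 195, 206, 230, 231, 231, 231, 231, 221, 171, 132, 152, 211, 232, 231, 231, 231, 231, 231, 231, 231, 231, 231, 231, 231, 231, 231, 231, 231, 231, 231, 232, 231, 232, 232, 232, 2
[... 346 characters left out ...]
1, 231, 231, 231, 231, 231, 231, 231, 231, 231, 231, 231, 231, 231, 231, 231, 231, 227, 217, 227, 228, 231, 231, 231, 231, 231, 231, 232, 231, 232, 231, 232, 231, 232, 231, 231, 232, 232, 232, 231, 231, 232]
[231, 231, 231, 231, 231, 231, 231, 231, 231, 231, 232, 218, 230, 231, 231, 231, 231, 231, 231, 231, 232, 231, 231, 232, 232, 232, 232, 232, 232, 232, 232, 232, 232, 232, 232, 232, 231, 232, 232, 232, 232, 232, 231, 232, 232, 232, 232, 232, 232, 231, 231, 232, 231, 232, 231, 232, 232, 232, 231, 232, 232, 232, 232, 231, 231, 231, 232, 232, 231, 231, 231, 232, 232, 232, 232, 231, 231, 232, 231, 231, 231, 231, 231, 231, 231, 231, 231, 231, 231, 231, 232, 121, 84, 82, 82, 81, 80, 81, 82, 81]
```

```bash
python3 -c "
from station import sign_off
print(sign_off())"
```

```text
the job is handed in; nothing more can be done
None
```

The job is handed in, with no verdict returned. By my camera checks the orange tab faces up, all three spare rolls are fully down on their own spindles, and the tear bar lies between its rails about 2 mm off centre each way. The lens, mouse and card case were left alone, and it took about 49 s of robot time.

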